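# Drift the worn bush out of the coffee grinder's bearing block

### The job

Take the square-handled drift out of the tool rack and use it to push the worn brass bush down through the bore of the grinder's bearing block until the whole bush has come out underneath, then put the drift back upright in the rack hole it came from. The block was set in its nest by eye, so feel for the bore with light pressure and never put more than 30 N on the stand or block. Leave the other rack tools and the things around undisturbed.

Things in the scene. Friction and masses are not known exactly. Their poses are not given: they have to be found in the camera images.
- rack: Fixed wooden tool rack, 70 x 180 mm, top face 84 mm above the counter: a 14 mm plate on two end legs with three 17 mm through holes at -55, 0, +55 mm along its own y; the rods are seen below the plate. Origin: centre of its underside, z up. One tool with a pale wooden handle stands in each hole, in any order.
- drift: The drift: oiled steel rod 11.5 mm in diameter, 70 mm long, square-ended, under a square wooden handle 24 x 24 x 55 mm; about 120 g. Origin: centre of the rod's tip; z runs up to the handle (shoulder at 70 mm, top at 125 mm), x and y are square to the handle's faces. In the rack it hangs by its shoulder, handle faces along the rack's axes.
- tamper: Bystander in the rack: thick short punch, 15 mm rod 30 mm long (too thick for the bore) under a round handle 30 mm in diameter, 45 mm tall. Origin: rod tip.
- pick: Bystander in the rack: thin pick, 6 mm rod 60 mm long under a round handle 22 mm in diameter, 65 mm tall. Origin: rod tip.
- stand: Fixed aluminium service stand, 130 x 130 mm, origin at the centre of its underside, z up. Its nest (rails to 65 mm) holds a dark steel bearing block 64 x 64 x 30 mm, underside 55 mm and flat top face 85 mm above the counter. In the block's middle is a vertical through bore, 14 mm wide, with a plain sharp mouth. Screw heads at its corners, 24 mm each way from the bore, are 1.5 mm proud.
- nest (a point): Centre of the nest, 85 mm above the stand's underside, level with the block's top face; axes as the stand's. The block was put in by eye: its bore lies up to 6 mm off this point along each of the stand's x and y axes. That offset is not measured; the block then stays put.
- bush (a joint): How far (m) the brass bush has been pushed down: 13.4 mm wide, 18 mm long, tight, about 9 N to move slowly. At 0 its top lies 5 mm below the block's top face; it starts at 0 to 0.004. At 0.025 its top is level with the block's underside; beyond, it is out, held in the rubber catch sleeve under the block. Hard stop at 0.040. It stays where left.
- cup: Bystander: white ceramic cup, 64 mm across, 60 mm tall. Origin: centre of underside.
- basket: Bystander: steel filter basket, 60 mm across, 24 mm tall. Origin: centre of underside.
- jar: Bystander: amber glass jar, 60 mm across, 90 mm tall. Origin: centre of underside.
- tin: Bystander: steel tin, 70 mm across, 100 mm tall. Origin: centre of underside.
- spoon: Bystander: metal spoon lying on the counter. Origin: underside of its middle; handle towards its own -x.
- screwdriver: Bystander: screwdriver with a black handle lying on the counter. Origin: underside of its middle; handle towards its own -x.

How it is judged:
By the outcome, as a careful person would: the job done as asked, in the order asked, and still so for the second after the job is handed in, with the robot touching nothing.
It also fails if it takes over 72 s, if anything falls off the work surface, if the arm or the gripper's body presses on something with over 40 N, if the wrist force passes 120 N, or if a joint passes its speed limit or range.

### The arm

A 7-joint arm with a two-finger parallel gripper is mounted at the origin on the work surface. World frame = base frame: x ahead of the robot, y to its left, z up, the work surface at z = 0. Lengths are in m, angles in rad, forces in N, time in s.
With the tool pointing down it reaches from about 0.35 to 0.9 m from the base axis. Payload 7.2 kg.
Tool frame: the origin (TCP) lies between the finger pads; the fingertips stand 25 mm ahead of it and the grasp point (between the pads) lies 6 mm ahead of it; z points along the fingers, y is the line along which they close (so a half turn about z gives the same grasp; the last joint's range is limited). The gripper opens to 85 mm and grips with 20 to 120 N. Pads are 22 mm wide; open, the fingers measure 114 mm over their backs; the gripper's body (76 mm by 85 mm) begins 54 mm behind the grasp point. The pads swing forward as they close: fully open they stand 13 mm farther back than shut.
Start: joints at [-1.207, 0.411, -0.013, 1.596, 0.006, 1.134, -0.082], TCP at [0.262, 0.568, 0.256] pointing down, gripper open.
Joint ranges: [-2.95, 2.95], [-0.29, 1.99], [-1.47, 1.44], [0.14, 2.54], [-1.03, 4.17], [0.13, 1.85], [-2.86, 2.86]. Speed limits (rad/s): [2.39, 2.39, 3.01, 3.01, 3.14, 3.14, 3.14].

### API

Orientations are given as a unit quaternion [w, x, y, z].
In Python, from bench import arm, get_image, calibration gives the robot as it stands.
- The arm moves only by the tool move_arm, never from a script. Its argument "moves" is a list that holds one entry, the list of rows, each a list of 5 numbers: the shift along the tool's x, y, z in m, then the turn about the tool's z in rad, then the gripper's target within -1 to 1 (fully open at 1, half-way at 0, shut at -1). In form: [[[dx, dy, dz, twist, fingers], ...]]. A call has 1 to 8 rows; each row is the pose to reach, as a shift and turn from the pose commanded when the call began, along the tool's axes at that moment; what a row does not reach only later rows make up. A row lasts 1/12 s, in which the tool goes at most 41.7 mm and 7.16 degrees, less where a joint would pass 70% of its speed; a pose out of reach is approached as far as the arm can. A call with a gripper value outside its range is refused whole. The fingers move at their own pace and stop on an object; the grip force is fixed at half the most. Time passes only in rows, so rows that repeat a pose let the fingers close. It gives the time, the measured TCP pose, the force, the opening and the grip force at its end, in the units of the state.
- arm.get_state(): the state, without advancing time (a new reading comes with each control period).
- get_image(name): name is "scene" or "top" or "wrist"; returns the picture (480x640x3 uint8, blue, green, red); there is no depth.
- calibration(name): a dict with "K" (3x3 intrinsics, pixels), "cam_to_world" (4x4, takes a point from camera to world coordinates); the wrist camera has in their place "tool_from_camera" (4x4, takes a point from camera to tool coordinates, whose origin is the TCP and whose axes are the flange's). Camera axes: x right, y up, looking along -z (the intrinsics and any distortion apply to the point x, -y, -z); pixel columns grow to the right and rows downward; lengths in m; the calibration is good to about 2 mm. A picture is of the moment at which its call begins: read the wrist's pose just before it. calibration takes no time and is no camera call.
- arm.sign_off(): hands the job in; it is judged then, once.
The state is a dict: "t": time; "q": joint angles; "dq": joint speeds; "effort": joint torques, N m; "ee_pos": TCP position; "tcp_rot": TCP orientation; "ft_force": force on the tool from outside, world axes, zero at the start; "wrist_torque": the same for the moment, N m; "opening": finger opening in m; "grasp_force": force on a finger pad.
Only numpy, scipy, OpenCV 4.12 (cv2) and the standard library are available. Lean on these libraries where they do the work, as an engineer would, in place of code of your own. Each camera call takes 0.05 s, during which the arm holds its last target. There are 200 camera calls.

## Working session

There is one attempt and no reset: what is moved stays moved. The work goes in short steps, Python scripts to look and compute and a tool call to move; the robot and the scene stay as the last step left them, time stands still between calls to the robot, and variables do not carry over. Pictures are saved under pics/ and viewed, at most 12 in all, crops included, and the job is handed in when it is done.

Besides the shell and the picture viewer there is one more tool, called after "Call:" by a JSON object that holds its "api" and its "payload", one argument or row to a line. move_arm: Moves the arm, as the interface text tells. Its arguments: {"type":"object","properties":{"moves":{"type":"array","items":{"type":"array","items":{"type":"array","items":{"type":"number"}}}}},"required":["moves"]}

```bash
mkdir -p pics; cat > h.py <<'E'
import numpy as np, cv2
from bench import arm, get_image, calibration
def ray(name,u,v,st=None):
    c=calibration(name); K=np.array(c["K"])
    d=c.get("dist",None)
    p=np.array([(u-K[0,2])/K[0,0],-(v-K[1,2])/K[1,1],-1.])
    if "cam_to_world" in c: T=np.array(c["cam_to_world"])
    else:
        from scipy.spatial.transform import Rotation as R
        w,x,y,z=st["tcp_rot"]; W=np.eye(4); W[:3,:3]=R.from_quat([x,y,z,w]).as_matrix(); W[:3,3]=st["ee_pos"]
        T=W@np.array(c["tool_from_camera"])
    return T[:3,3],T[:3,:3]@p
def onz(name,u,v,z,st=None):
    o,d=ray(name,u,v,st); return o+d*(z-o[2])/d[2]
E
python3 - <<'E'
from h import *
s=arm.get_state();print({k:np.round(v,4).tolist() for k,v in s.items()})
for n in("scene","top","wrist"):
    c=calibration(n);print(n,{k:np.round(v,4).tolist() if not isinstance(v,str) else v for k,v in c.items()}); cv2.imwrite(f"pics/{n}0.png",get_image(n))
E
```

```text
{'t': 0.0, 'q': [-1.2072, 0.4119, -0.0127, 1.5971, 0.0056, 1.1343, -0.0822], 'dq': [0.001, -0.0007, -0.0012, 0.0002, -0.0016, -0.0016, -0.0002], 'effort': [-0.001, -60.0619, 0.6821, -29.941, 0.0139, 0.0104, -0.0], 'ee_pos': [0.2614, 0.5672, 0.2555], 'tcp_rot': [-0.0001, 0.2142, 0.9768, -0.0008], 'ft_force': [-0.2772, 0.0605, -0.4555], 'wrist_torque': [0.0007, 0.0202, -0.0199], 'grasp_force': 0.0, 'opening': 0.0858}
scene {'K': [[555.1898, 0.0, 323.4028], [0.0, 555.1898, 249.553], [0.0, 0.0, 1.0]], 'cam_to_world': [[0.4153, -0.5752, 0.7048, 1.2425], [0.9096, 0.2723, -0.3138, -0.3078], [-0.0114, 0.7714, 0.6363, 0.6607], [0.0, 0.0, 0.0, 1.0]]}
top {'K': [[586.7913, 0.0, 323.7796], [0.0, 586.7913, 245.5027], [0.0, 0.0, 1.0]], 'cam_to_world': [[-0.107, 0.9738, -0.2007, 0.3536], [-0.9943, -0.1055, 0.0179, 0.0025], [-0.0038, 0.2015, 0.9795, 1.1047], [0.0, 0.0, 0.0, 1.0]]}
wrist {'K': [[386.8898, 0.0, 318.1806], [0.0, 386.8898, 238.475], [0.0, 0.0, 1.0]], 'tool_from_camera': [[0.0004, 0.9607, 0.2777, 0.0706], [1.0, -0.0002, -0.001, 0.0004], [-0.0009, 0.2777, -0.9607, -0.1172], [0.0, 0.0, 0.0, 1.0]]}
```

View pics/top0.png

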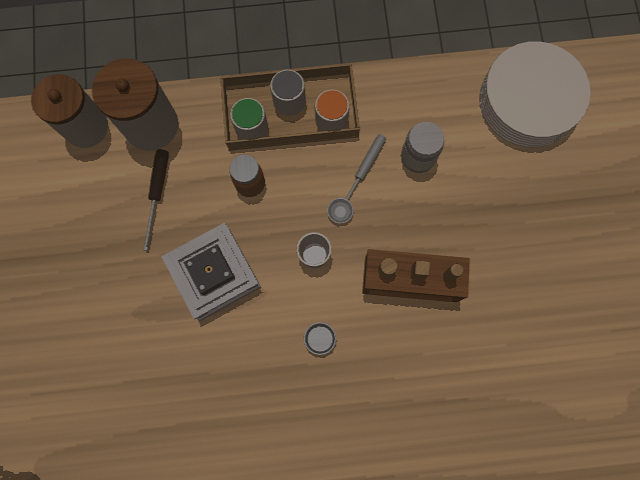

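View pics/scene0.png

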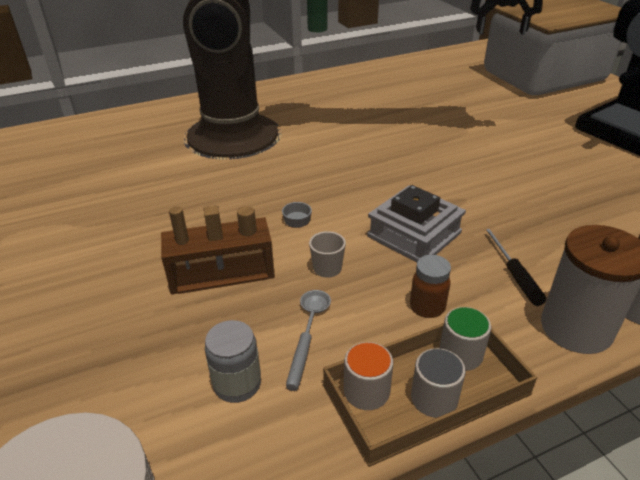

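The square handle is the middle tool, at about (422,268) in the top view. The block's bore is at about (209,269). I'll get rough positions first, then move the wrist camera over them.

```bash
python3 - <<'E'
from h import *
im=cv2.imread("pics/top0.png")
a=cv2.resize(im[235:320,355:480],None,fx=6,fy=6,interpolation=cv2.INTER_CUBIC)[:, :750]
b=cv2.resize(im[215:330,155:270],None,fx=5,fy=5,interpolation=cv2.INTER_CUBIC)
cv2.imwrite("pics/rackc.png",a);cv2.imwrite("pics/standc.png",b)
print("drift",onz("top",422,268,.139),"bore",onz("top",209,269,.085))
for p in((367,251),(469,258)):print(onz("top",*p,.084))
E
```

```text
drift [ 0.49581929 -0.17369548  0.139     ] bore [0.54232915 0.18936064 0.085     ]
[ 0.54462219 -0.09118916  0.084     ]
[ 0.51271742 -0.26872877  0.084     ]
```

View pics/rackc.png

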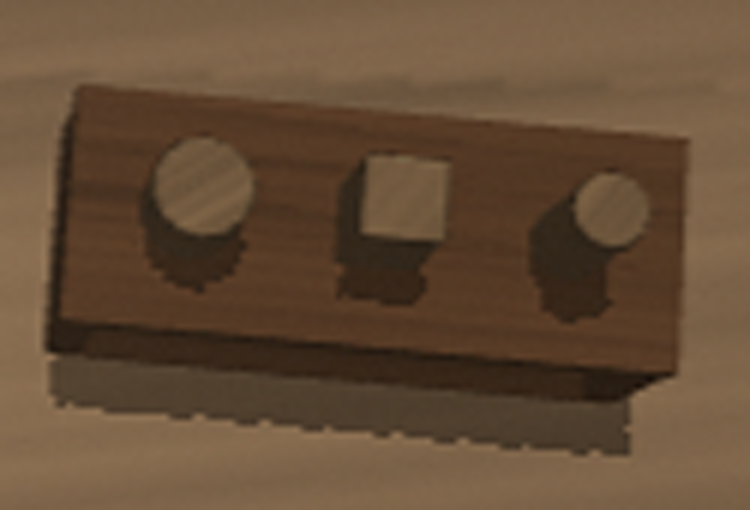

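View pics/standc.png

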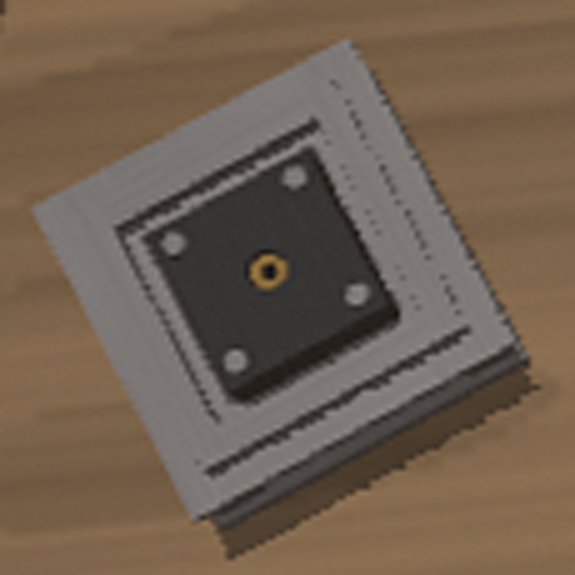

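Both crops are clear. In the rack crop the square handle's corners are at about (368,155), (450,157), (446,241) and (360,237). In the stand crop the screws are at (174,244), (295,177), (357,294) and (235,360), with the bore near (268,271).

```bash
cat >> h.py <<'E'
from scipy.spatial.transform import Rotation as Ro
def rot(s):
    w,x,y,z=s["tcp_rot"]; return Ro.from_quat([x,y,z,w]).as_matrix()
def delta(s,target,yang=None):
    R=rot(s); d=R.T@(np.array(target)-s["ee_pos"])
    a=np.arctan2(R[1,1],R[0,1]); tw=0
    if yang is not None: tw=-((yang-a+np.pi/2)%np.pi-np.pi/2)
    return np.round(d,4),round(tw,4),round(np.degrees(a),2)
E
python3 - <<'E'
from h import *
def f(p,s,o,z):return onz("top",(p[0]+.5)/s-.5+o[0],(p[1]+.5)/s-.5+o[1],z)[:2]
r=[f(p,6,(355,235),.139) for p in((368,155),(450,157),(446,241),(360,237))]
print("drift",np.mean(r,0))
k=[f(p,6,(355,235),.084) for p in((80,86),(689,138),(677,376),(60,320))]
e=k[0]-k[1];e2=k[3]-k[2];print("rack",np.mean(k,0),k,"yaw",[np.degrees(np.arctan2(-v[0],v[1])) for v in(e,e2)])
q=[f(p,5,(155,215),.0865) for p in((174,244),(295,177),(357,294),(235,360))]
print("block",np.mean(q,0),np.degrees([np.arctan2(*(v[::-1])) for v in(q[0]-q[1],q[3]-q[2])]))
s=arm.get_state();print(delta(s,[.497,-.175,.265],np.radians(-10)))
E
```

```text
drift [ 0.49663826 -0.17423227]
rack [ 0.49639524 -0.17423206] [array([ 0.54818376, -0.09326277]), array([ 0.51337818, -0.26957698]), array([ 0.44426351, -0.25510977]), array([ 0.47975549, -0.07897872])] yaw [np.float64(-11.166983254918117), np.float64(-11.393038294903231)]
block [0.5435739  0.19135865] [113.78319559 112.94454689]
(array([-0.5246, -0.5756, -0.0086]), np.float64(1.3136), np.float64(65.26))
```

Call:
{"api": "move_arm", "payload": {
  "moves": [
    [[-0.21,-0.23,0,0,1],[-0.21,-0.23,0,0,1],[-0.21,-0.23,0,0,1],[-0.21,-0.23,0,0,1],[-0.21,-0.23,0,0,1],[-0.21,-0.23,0,0,1],[-0.21,-0.23,0,0,1],[-0.21,-0.23,0,0,1]]
  ]
}}

```text
t: 0.82
ee_pos: [0.3572, 0.2657, 0.2562]
tcp_rot: [0.0, 0.216, 0.976, -0.001]
ft_force: [-0.6, -0.2, 0.3]
opening: 0.0854
grasp_force: 0.0
```

Call:
{"api": "move_arm", "payload": {
  "moves": [
    [[-0.21,-0.23,0,0,1],[-0.21,-0.23,0,0,1],[-0.21,-0.23,0,0,1],[-0.21,-0.23,0,0,1],[-0.21,-0.23,0,0,1],[-0.21,-0.23,0,0,1],[-0.21,-0.23,0,0,1],[-0.21,-0.23,0,0,1]]
  ]
}}

```text
t: 1.48
ee_pos: [0.4511, -0.0311, 0.2567]
tcp_rot: [0.001, 0.216, 0.976, -0.001]
ft_force: [0.6, -0.1, -0.4]
opening: 0.0852
grasp_force: 0.0
```

Call:
{"api": "move_arm", "payload": {
  "moves": [
    [[-0.105,-0.115,0,0.8,1],[-0.105,-0.115,0,0.8,1],[-0.105,-0.115,0,0.8,1],[-0.105,-0.115,0,0.8,1],[-0.105,-0.115,0,0.8,1],[-0.105,-0.115,0,0.8,1],[-0.105,-0.115,0,0.8,1],[-0.105,-0.115,0,0.8,1]]
  ]
}}

```text
t: 2.15
ee_pos: [0.4976, -0.1745, 0.2559]
tcp_rot: [-0.0, 0.579, 0.815, -0.0]
ft_force: [0.1, 1.0, -0.3]
opening: 0.085
grasp_force: 0.0
```

```bash
python3 - <<'E'
from h import *
s=arm.get_state();print(s["t"],s["ee_pos"],s["q"],delta(s,[.497,-.175,.265],np.radians(-11.3)))
E
```

```text
2.15 [ 0.49756739 -0.17447261  0.25592748] [-0.28866885  0.27425974  0.65739579  1.86559234 -0.18983107  1.06530851
  0.77955201] (array([-0.0003, -0.0007, -0.0091]), np.float64(0.5335), np.float64(19.27))
```

Call:
{"api": "move_arm", "payload": {
  "moves": [
    [[0,0,-0.01,0.533,1],[0,0,-0.01,0.533,1],[0,0,-0.01,0.533,1],[0,0,-0.01,0.533,1],[0,0,-0.01,0.533,1],[0,0,-0.01,0.533,1],[0,0,-0.01,0.533,1],[0,0,-0.01,0.533,1]]
  ]
}}

```text
t: 2.82
ee_pos: [0.4977, -0.1741, 0.2663]
tcp_rot: [-0.0, 0.771, 0.636, 0.0]
ft_force: [0.7, 0.4, -0.4]
opening: 0.0855
grasp_force: 0.0
```

```bash
python3 - <<'E'
from h import *
s=arm.get_state();print(s["t"],s["ee_pos"],s["q"],delta(s,[.4965,-.1742,.121],np.radians(-11.3)))
cv2.imwrite("pics/w1.png",get_image("wrist"))
T=np.array(calibration("wrist")["tool_from_camera"]);K=np.array(calibration("wrist")["K"])
for p in([.4965,-.1742,.139],):
  x=np.linalg.inv(T[:3,:3])@(rot(s).T@(np.array(p)-s["ee_pos"])-T[:3,3]);print("pred px",K[0,0]*x[0]/-x[2]+K[0,2],K[1,1]*-x[1]/-x[2]+K[1,2])
E
```

```text
2.8167 [ 0.49774104 -0.17413354  0.26626933] [-0.37376462  0.27877635  0.76582013  1.85684816 -0.21687304  1.09109658
  0.28266819] (array([-0.0003, -0.0012,  0.1453]), np.float64(0.0061), np.float64(-10.95))
pred px 316.21647183242516 239.56283491793127
```

View pics/w1.png

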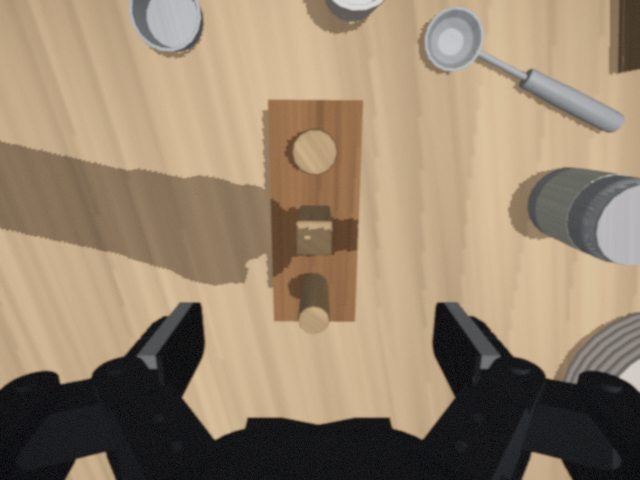

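The handle's top is at about (314,238), within 2 px of where I predicted it, and square to the tool. Next I descend and grasp.

Call:
{"api": "move_arm", "payload": {
  "moves": [
    [[0,-0.0015,0.04,0.006,1],[0,-0.0015,0.075,0.006,1],[0,-0.0015,0.11,0.006,1],[0,-0.0015,0.13,0.006,1],[0,-0.0015,0.14,0.006,1],[0,-0.0015,0.145,0.006,1],[0,-0.0015,0.145,0.006,1],[0,-0.0015,0.145,0.006,1]]
  ]
}}

```text
t: 3.53
ee_pos: [0.497, -0.1744, 0.1223]
tcp_rot: [0.001, 0.774, 0.633, 0.0]
ft_force: [-0.6, -0.4, -0.0]
opening: 0.0852
grasp_force: 0.0
```

Call:
{"api": "move_arm", "payload": {
  "moves": [
    [[0,0,0,0,0],[0,0,0,0,-0.3],[0,0,0,0,-0.6],[0,0,0,0,-1],[0,0,0,0,-1],[0,0,0,0,-1],[0,0,0,0,-1],[0,0,0,0,-1]]
  ]
}}

```text
t: 4.2
ee_pos: [0.4964, -0.1739, 0.1217]
tcp_rot: [-0.0, 0.774, 0.633, 0.0]
ft_force: [-1.5, 2.3, 5.5]
opening: 0.0235
grasp_force: 58.7
```

```bash
python3 - <<'E'
from h import *
s=arm.get_state();print({k:np.round(v,4).tolist() for k,v in s.items()})
E
```

```text
{'t': 4.2, 'q': [-0.2595, 0.4727, 0.6586, 2.0045, -0.4022, 0.794, 0.4335], 'dq': [0.0018, -0.0002, -0.0006, 0.0007, 0.0025, -0.0001, -0.0005], 'effort': [0.2406, -45.5175, 8.781, -21.1023, -0.0049, -0.6199, -0.0054], 'ee_pos': [0.4964, -0.1739, 0.1217], 'tcp_rot': [-0.0, 0.7742, 0.633, 0.0003], 'ft_force': [-1.5378, 2.3183, 5.5309], 'wrist_torque': [0.2629, 0.3307, -0.0337], 'grasp_force': 58.6689, 'opening': 0.0235}
```

Call:
{"api": "move_arm", "payload": {
  "moves": [
    [[0,0,-0.01,0,-1],[0,0,-0.04,0,-1],[0,0,-0.07,0,-1],[0,0,-0.1,0,-1],[0,0,-0.13,0,-1],[0,0,-0.15,0,-1],[0,0,-0.15,0,-1],[0,0,-0.15,0,-1]]
  ]
}}

```text
t: 4.87
ee_pos: [0.4966, -0.1741, 0.2723]
tcp_rot: [0.001, 0.774, 0.633, 0.001]
ft_force: [0.7, 0.7, -2.2]
opening: 0.0232
grasp_force: 59.2
```

```bash
python3 - <<'E'
from h import *
s=arm.get_state();print(s["q"],s["ft_force"],delta(s,[.5436,.1914,.272]), delta(s,[.4965,.1,.272]))
cv2.imwrite("pics/w2.png",get_image("wrist"))
E
```

```text
[-0.38752464  0.27010841  0.78068543  1.8534149  -0.21334762  1.10120375
  0.27224734] [ 0.67424299  0.66536897 -2.15575469] (array([ 0.3676, -0.0264,  0.0005]), 0, np.float64(-11.45)) (array([ 0.2686, -0.0545,  0.0004]), 0, np.float64(-11.45))
```

View pics/w2.png

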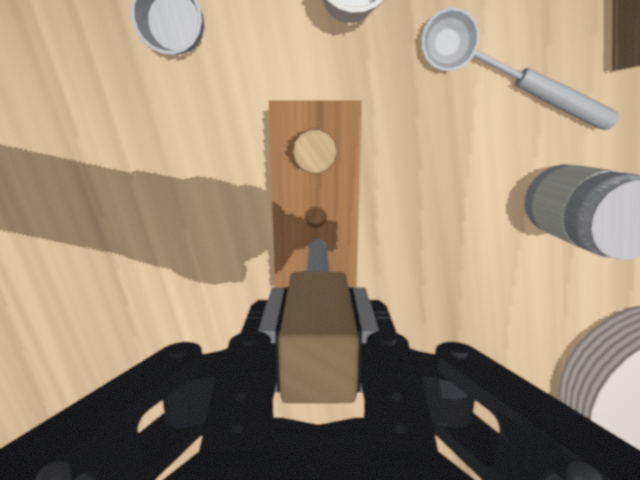

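The drift hangs straight, with its tip at (317,243) and the empty hole at (316,217). The block's top is at almost the same height as the rack's, so the hole pixel is a reference for lining up the bore.

Call:
{"api": "move_arm", "payload": {
  "moves": [
    [[0.184,-0.013,0,0,-1],[0.184,-0.013,0,0,-1],[0.184,-0.013,0,0,-1],[0.184,-0.013,0,0,-1],[0.184,-0.013,0,0,-1],[0.184,-0.013,0,0,-1],[0.184,-0.013,0,0,-1],[0.184,-0.013,0,0,-1]]
  ]
}}

```text
t: 5.58
ee_pos: [0.5194, 0.0078, 0.2703]
tcp_rot: [-0.0, 0.774, 0.633, -0.001]
ft_force: [-0.2, 0.3, -1.6]
opening: 0.0234
grasp_force: 59.2
```

Call:
{"api": "move_arm", "payload": {
  "moves": [
    [[0.184,-0.013,0,0,-1],[0.184,-0.013,0,0,-1],[0.184,-0.013,0,0,-1],[0.184,-0.013,0,0,-1],[0.184,-0.013,0,0,-1],[0.184,-0.013,0,0,-1],[0.184,-0.013,0,0,-1],[0.184,-0.013,0,0,-1]]
  ]
}}

```text
t: 6.25
ee_pos: [0.5442, 0.1891, 0.271]
tcp_rot: [0.0, 0.775, 0.632, -0.001]
ft_force: [-0.1, -0.6, -1.3]
opening: 0.023
grasp_force: 59.2
```

```bash
python3 - <<'E'
from h import *
s=arm.get_state();print(s["ee_pos"],s["ft_force"],delta(s,[.5436,.1914,.272]))
im=get_image("wrist");cv2.imwrite("pics/w3.png",im)
a=[cv2.resize(i[180:280,256:376],None,fx=3.3,fy=3.3,interpolation=cv2.INTER_CUBIC) for i in(im,cv2.imread("pics/w2.png"))]
cv2.imwrite("pics/w3c.png",np.hstack(a))
E
```

```text
[0.54416223 0.1890941  0.27098218] [-0.05751087 -0.62115026 -1.27043917] (array([ 0.0021, -0.001 , -0.001 ]), 0, np.float64(-11.64))
```

View pics/w3c.png

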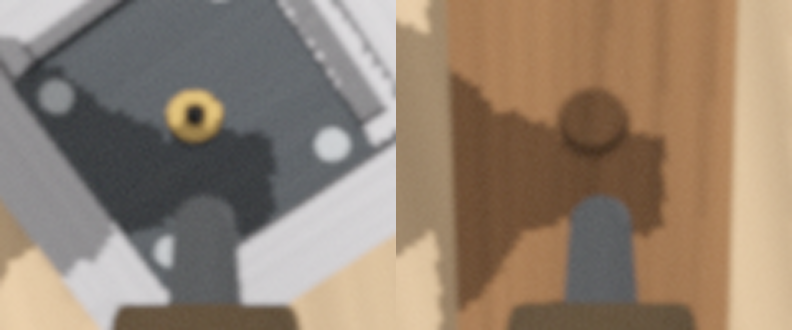

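The drift's tip and the bore are nearly lined up. The bore centre is about 1 mm further along tool +x than the reference, and about 0.5 mm toward −y. I'll correct by that and descend to just above the block.

Call:
{"api": "move_arm", "payload": {
  "moves": [
    [[0.0013,-0.0006,0.02,0,-1],[0.0013,-0.0006,0.045,0,-1],[0.0013,-0.0006,0.06,0,-1],[0.0013,-0.0006,0.07,0,-1],[0.0013,-0.0006,0.072,0,-1],[0.0013,-0.0006,0.072,0,-1],[0.0013,-0.0006,0.072,0,-1],[0.0013,-0.0006,0.072,0,-1]]
  ]
}}

```text
t: 6.97
ee_pos: [0.5443, 0.193, 0.2005]
tcp_rot: [0.0, 0.774, 0.633, 0.001]
ft_force: [-0.3, -0.1, -0.0]
opening: 0.0233
grasp_force: 59.2
```

```bash
python3 - <<'E'
from h import *
s=arm.get_state();print(s["ee_pos"],s["ft_force"])
im=get_image("wrist")
cv2.imwrite("pics/w4c.png",cv2.resize(im[170:310,226:406],None,fx=4,fy=4,interpolation=cv2.INTER_CUBIC))
E
```

```text
[0.54433572 0.19300447 0.20048173] [-0.29790192 -0.12215049 -0.0468375 ]
```

View pics/w4c.png

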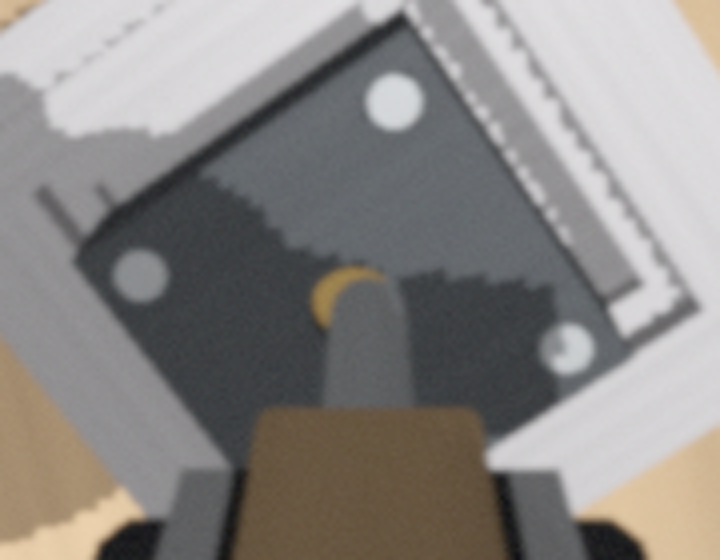

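The rod's tip, at crop (369,275) on its front edge, sits visibly to the right of the bore, centred at about (353,310). I'll work out the offset in the tool axes, and do the same for the rack hole from w2.

```bash
python3 - <<'E'
from h import *
s=arm.get_state();R=rot(s)
def t(u,v,z,s):return np.round(1e3*(rot(s).T@(onz("wrist",u,v,z,s)-s["ee_pos"])),2)
c=lambda x,y:(226+(x+.5)/4-.5,170+(y+.5)/4-.5)
print("bore",t(*c(353,310),.085,s),"screws",[t(*c(*p),.0865,s) for p in((140,275),(567,348),(393,101))])
print("tip front edge",t(*c(369,275),s["ee_pos"][2]-.1077,s), "sides",t(*c(332,300),s["ee_pos"][2]-.1077,s),t(*c(405,300),s["ee_pos"][2]-.1077,s))
s2=dict(s);s2["ee_pos"]=np.array([.4966,-.1741,.2723])
d=lambda x,y:(256+(x+.5)/3.3-.5,180+(y+.5)/3.3-.5)
print("hole",t(*d(196,120),.084,s2),"tip front",t(*d(204,196),.2723-.1077,s2))
E
```

```text
bore [ -1.82  -2.63 115.39] screws [array([  4.34, -35.69, 113.85]), array([ -7.62,  31.1 , 113.93]), array([ 31.6 ,   3.5 , 113.94])]
tip front edge [ 6.1300e+00 -1.0000e-01  1.0771e+02] sides [  2.18  -5.72 107.69] [  2.18   5.37 107.71]
hole [  1.72  -2.46 188.3 ] tip front [  5.71  -0.35 107.71]
```

Call:
{"api": "move_arm", "payload": {
  "moves": [
    [[-0.0018,-0.0023,0,0,-1],[-0.0018,-0.0023,0.002,0,-1],[-0.0018,-0.0023,0.004,0,-1],[-0.0018,-0.0023,0.005,0,-1],[-0.0018,-0.0023,0.006,0,-1],[-0.0018,-0.0023,0.006,0,-1],[-0.0018,-0.0023,0.006,0,-1],[-0.0018,-0.0023,0.006,0,-1]]
  ]
}}

```text
t: 7.68
ee_pos: [0.541, 0.1919, 0.1933]
tcp_rot: [0.0, 0.774, 0.633, -0.0]
ft_force: [-0.6, 0.1, -2.0]
opening: 0.0232
grasp_force: 59.2
```

```bash
python3 - <<'E'
from h import *
s=arm.get_state();print(s["ee_pos"],s["ft_force"])
im=get_image("wrist")
cv2.imwrite("pics/w5c.png",cv2.resize(im[190:290,256:376],None,fx=5,fy=5,interpolation=cv2.INTER_CUBIC))
E
```

```text
[0.54101292 0.19189915 0.193273  ] [-0.61271184  0.07528272 -2.00884719]
```

View pics/w5c.png

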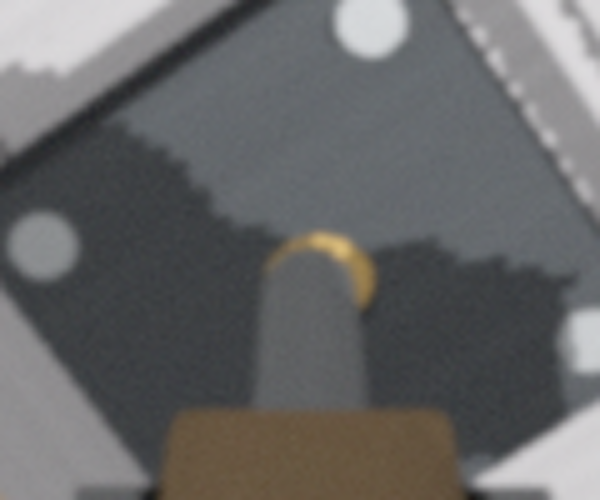

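The bore spans columns 265–377 and the rod 265–357, with a slightly large gap in front. I'll shift about +1 mm in y and +0.6 mm in x, then feel downward.

Call:
{"api": "move_arm", "payload": {
  "moves": [
    [[0.0006,0.001,0,0,-1],[0.0006,0.001,0,0,-1],[0.0006,0.001,0,0,-1],[0.0006,0.001,0.0005,0,-1],[0.0006,0.001,0.001,0,-1],[0.0006,0.001,0.0015,0,-1],[0.0006,0.001,0.002,0,-1],[0.0006,0.001,0.002,0,-1]]
  ]
}}

```text
t: 8.4
ee_pos: [0.542, 0.1923, 0.1911]
tcp_rot: [-0.0, 0.774, 0.633, -0.0]
ft_force: [-0.3, 1.2, -1.7]
opening: 0.0234
grasp_force: 59.2
```

Call:
{"api": "move_arm", "payload": {
  "moves": [
    [[0,0,0.0005,0,-1],[0,0,0.001,0,-1],[0,0,0.0015,0,-1],[0,0,0.002,0,-1],[0,0,0.002,0,-1],[0,0,0.002,0,-1]]
  ]
}}

```text
t: 8.9
ee_pos: [0.5421, 0.1923, 0.1892]
tcp_rot: [0.0, 0.774, 0.633, -0.0]
ft_force: [-0.7, 0.2, -2.2]
opening: 0.0236
grasp_force: 59.2
```

It's in the bore with no contact force. Next I push slowly while watching the force.

Call:
{"api": "move_arm", "payload": {
  "moves": [
    [[0,0,0.0005,0,-1],[0,0,0.001,0,-1],[0,0,0.0015,0,-1],[0,0,0.002,0,-1],[0,0,0.0025,0,-1],[0,0,0.003,0,-1],[0,0,0.0035,0,-1],[0,0,0.004,0,-1]]
  ]
}}

```text
t: 9.57
ee_pos: [0.5424, 0.1924, 0.1862]
tcp_rot: [-0.0, 0.774, 0.633, 0.001]
ft_force: [-1.6, 0.2, 7.9]
opening: 0.0236
grasp_force: 60.2
```

Call:
{"api": "move_arm", "payload": {
  "moves": [
    [[0,0,0.0005,0,-1],[0,0,0.001,0,-1],[0,0,0.0015,0,-1],[0,0,0.002,0,-1],[0,0,0.0025,0,-1],[0,0,0.003,0,-1],[0,0,0.0035,0,-1],[0,0,0.004,0,-1]]
  ]
}}

```text
t: 10.23
ee_pos: [0.5424, 0.1924, 0.1823]
tcp_rot: [-0.0, 0.774, 0.633, 0.001]
ft_force: [-2.2, -0.1, 7.9]
opening: 0.0232
grasp_force: 60.2
```

Call:
{"api": "move_arm", "payload": {
  "moves": [
    [[0,0,0.0007,0,-1],[0,0,0.0014,0,-1],[0,0,0.0021,0,-1],[0,0,0.0028,0,-1],[0,0,0.0035,0,-1],[0,0,0.0042,0,-1],[0,0,0.0049,0,-1],[0,0,0.0056,0,-1]]
  ]
}}

```text
t: 10.9
ee_pos: [0.5424, 0.1924, 0.1767]
tcp_rot: [-0.0, 0.774, 0.633, 0.001]
ft_force: [-1.6, -0.3, 8.0]
opening: 0.0234
grasp_force: 60.2
```

Call:
{"api": "move_arm", "payload": {
  "moves": [
    [[0,0,0.0007,0,-1],[0,0,0.0014,0,-1],[0,0,0.0021,0,-1],[0,0,0.0028,0,-1],[0,0,0.0035,0,-1],[0,0,0.0042,0,-1],[0,0,0.0049,0,-1],[0,0,0.0056,0,-1]]
  ]
}}

```text
t: 11.57
ee_pos: [0.5424, 0.1923, 0.171]
tcp_rot: [-0.0, 0.774, 0.633, 0.001]
ft_force: [-1.9, -0.1, 7.3]
opening: 0.0233
grasp_force: 60.2
```

Call:
{"api": "move_arm", "payload": {
  "moves": [
    [[0,0,0.0007,0,-1],[0,0,0.0014,0,-1],[0,0,0.0021,0,-1],[0,0,0.0028,0,-1],[0,0,0.0035,0,-1],[0,0,0.0042,0,-1],[0,0,0.0049,0,-1],[0,0,0.0056,0,-1]]
  ]
}}

```text
t: 12.23
ee_pos: [0.5424, 0.1923, 0.1654]
tcp_rot: [-0.0, 0.774, 0.633, 0.001]
ft_force: [-2.0, -1.1, 8.3]
opening: 0.0233
grasp_force: 60.2
```

Call:
{"api": "move_arm", "payload": {
  "moves": [
    [[0,0,0.0006,0,-1],[0,0,0.0012,0,-1],[0,0,0.0018,0,-1],[0,0,0.0024,0,-1],[0,0,0.003,0,-1],[0,0,0.0036,0,-1],[0,0,0.0042,0,-1],[0,0,0.0048,0,-1]]
  ]
}}

```text
t: 12.9
ee_pos: [0.5423, 0.1924, 0.1606]
tcp_rot: [-0.0, 0.774, 0.633, 0.0]
ft_force: [-2.6, -0.6, 7.9]
opening: 0.0234
grasp_force: 60.2
```

Call:
{"api": "move_arm", "payload": {
  "moves": [
    [[0,0,0.0006,0,-1],[0,0,0.0012,0,-1],[0,0,0.0018,0,-1],[0,0,0.0024,0,-1],[0,0,0.003,0,-1],[0,0,0.0036,0,-1],[0,0,0.0042,0,-1],[0,0,0.0048,0,-1]]
  ]
}}

```text
t: 13.57
ee_pos: [0.5423, 0.1923, 0.1558]
tcp_rot: [-0.0, 0.774, 0.633, 0.0]
ft_force: [-2.8, -1.6, 7.2]
opening: 0.0231
grasp_force: 60.2
```

By TCP height the tip is about 37 mm down, so the bush should be near 0.032. I'll retract straight up, then check for slip by comparing the pose in hand with w2.

Call:
{"api": "move_arm", "payload": {
  "moves": [
    [[0,0,-0.003,0,-1],[0,0,-0.008,0,-1],[0,0,-0.016,0,-1],[0,0,-0.03,0,-1],[0,0,-0.05,0,-1],[0,0,-0.075,0,-1],[0,0,-0.1,0,-1],[0,0,-0.116,0,-1]]
  ]
}}

```text
t: 14.23
ee_pos: [0.5428, 0.1921, 0.2739]
tcp_rot: [0.0, 0.774, 0.633, 0.001]
ft_force: [1.1, 0.3, -1.1]
opening: 0.0233
grasp_force: 59.2
```

```bash
python3 - <<'E'
from h import *
s=arm.get_state();print(s["ee_pos"],s["ft_force"],delta(s,[.4966,-.1741,.272],np.radians(-11.45)))
im=get_image("wrist");cv2.imwrite("pics/w6.png",im);b=cv2.imread("pics/w2.png")
# handle shift between w2 and now
t=b[255:420,270:370];r=cv2.matchTemplate(im[235:440,250:390],t,cv2.TM_CCOEFF_NORMED);print(cv2.minMaxLoc(r)[1],cv2.minMaxLoc(r)[3],"expect (20,20)")
hsv=cv2.cvtColor(im,cv2.COLOR_BGR2HSV)[185:245,290:350];print("brass px",((hsv[...,1]>110)&(hsv[...,2]>90)).sum())
E
```

```text
[0.54280043 0.19211972 0.27393861] [ 1.14091255  0.33643232 -1.10988554] (array([-0.3681,  0.0277,  0.0014]), np.float64(-0.0007), np.float64(-11.49))
0.8669969439506531 (20, 20) expect (20,20)
brass px 45
```

No slip. Now back to over the rack hole, corrected by the roughly (0.8, −1.9) mm bias I saw at the bore.

Call:
{"api": "move_arm", "payload": {
  "moves": [
    [[-0.19,0.013,0,0,-1],[-0.19,0.013,0,0,-1],[-0.19,0.013,0,0,-1],[-0.19,0.013,0,0,-1],[-0.19,0.013,0,0,-1],[-0.19,0.013,0,0,-1],[-0.19,0.013,0,0,-1],[-0.19,0.013,0,0,-1]]
  ]
}}

```text
t: 14.95
ee_pos: [0.5172, 0.0044, 0.2709]
tcp_rot: [-0.0, 0.774, 0.633, 0.0]
ft_force: [0.1, 0.7, -0.4]
opening: 0.0233
grasp_force: 59.2
```

Call:
{"api": "move_arm", "payload": {
  "moves": [
    [[-0.177,0.013,0,0,-1],[-0.177,0.013,0,0,-1],[-0.177,0.013,0,0,-1],[-0.177,0.013,0,0,-1],[-0.177,0.013,0,0,-1],[-0.177,0.013,0,0,-1],[-0.177,0.013,0,0,-1],[-0.177,0.013,0,0,-1]]
  ]
}}

```text
t: 15.62
ee_pos: [0.4954, -0.1703, 0.2705]
tcp_rot: [-0.0, 0.773, 0.634, -0.0]
ft_force: [0.3, 0.4, -2.2]
opening: 0.0237
grasp_force: 59.2
```

```bash
python3 - <<'E'
from h import *
s=arm.get_state();print(s["ee_pos"],delta(s,[.4949,-.1729,.2],np.radians(-11.45)))
E
```

```text
[ 0.49542184 -0.17031959  0.27048946] (array([-0.0027,  0.    ,  0.0705]), np.float64(0.0028), np.float64(-11.29))
```

Call:
{"api": "move_arm", "payload": {
  "moves": [
    [[-0.001,0,0,0.003,-1],[-0.001,0,0.02,0.003,-1],[-0.001,0,0.04,0.003,-1],[-0.001,0,0.058,0.003,-1],[-0.001,0,0.068,0.003,-1],[-0.001,0,0.07,0.003,-1],[-0.001,0,0.07,0.003,-1],[-0.001,0,0.07,0.003,-1]]
  ]
}}

```text
t: 16.28
ee_pos: [0.495, -0.1734, 0.2016]
tcp_rot: [0.0, 0.775, 0.632, 0.0]
ft_force: [0.3, -0.5, -2.3]
opening: 0.0232
grasp_force: 59.2
```

```bash
python3 - <<'E'
from h import *
s=arm.get_state();print(s["ee_pos"],s["ft_force"])
im=get_image("wrist")
a=cv2.resize(im[190:290,256:376],None,fx=4,fy=4,interpolation=cv2.INTER_CUBIC)
b=cv2.resize(cv2.imread("pics/w6.png")[180:280,276:356],None,fx=4,fy=4,interpolation=cv2.INTER_CUBIC)
cv2.imwrite("pics/w7c.png",cv2.convertScaleAbs(np.hstack([a,b]),alpha=1.4))
E
```

```text
[ 0.49503754 -0.17342436  0.20160604] [ 0.28611028 -0.50845298 -2.25785587]
```

View pics/w7c.png

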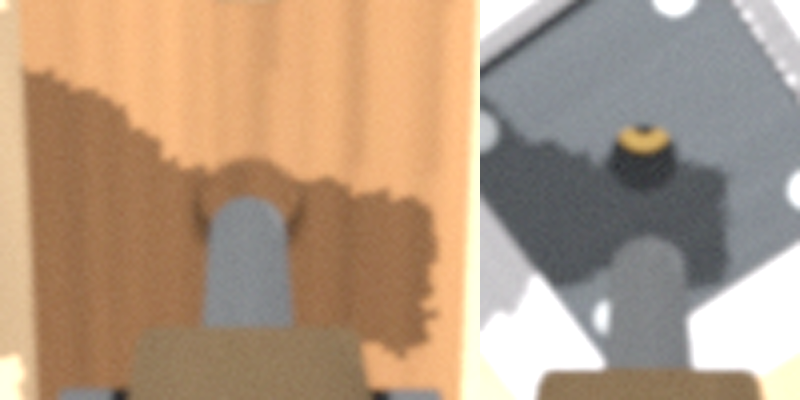

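On the left, the rod (210–290) is centred on the hole (197–303), whose far edge is at row 158 and the rod's front at row 197. On the right, the bush is deep in the bore.

```bash
python3 - <<'E'
from h import *
s=arm.get_state()
def t(u,v,z):return np.round(1e3*(rot(s).T@(onz("wrist",u,v,z,s)-s["ee_pos"])),2)
c=lambda x,y:(256+(x+.5)/4-.5,190+(y+.5)/4-.5)
print("hole far edge",t(*c(250,158),.084)," tip front",t(*c(250,197),s["ee_pos"][2]-.1077), s["ee_pos"])
E
```

```text
hole far edge [9.2600e+00 4.0000e-02 1.1783e+02]  tip front [5.810e+00 5.000e-02 1.077e+02] [ 0.4951316  -0.17355844  0.20183121]
```

Call:
{"api": "move_arm", "payload": {
  "moves": [
    [[0.0006,0,0.001,0,-1],[0.0006,0,0.004,0,-1],[0.0006,0,0.007,0,-1],[0.0006,0,0.01,0,-1],[0.0006,0,0.012,0,-1],[0.0006,0,0.014,0,-1],[0.0006,0,0.016,0,-1],[0.0006,0,0.018,0,-1]]
  ]
}}

```text
t: 17.0
ee_pos: [0.4946, -0.173, 0.1826]
tcp_rot: [-0.0, 0.775, 0.632, -0.0]
ft_force: [-0.2, 0.5, -1.3]
opening: 0.0233
grasp_force: 59.2
```

Tip is 9 mm into the hole with no force. Continuing down.

Call:
{"api": "move_arm", "payload": {
  "moves": [
    [[0,0,0.008,0,-1],[0,0,0.018,0,-1],[0,0,0.028,0,-1],[0,0,0.038,0,-1],[0,0,0.046,0,-1],[0,0,0.052,0,-1],[0,0,0.055,0,-1],[0,0,0.056,0,-1]]
  ]
}}

```text
t: 17.67
ee_pos: [0.4943, -0.173, 0.1262]
tcp_rot: [-0.0, 0.775, 0.632, -0.0]
ft_force: [0.3, -0.3, -0.8]
opening: 0.0234
grasp_force: 59.2
```

Call:
{"api": "move_arm", "payload": {
  "moves": [
    [[0,0,0.0005,0,-1],[0,0,0.001,0,-1],[0,0,0.0015,0,-1],[0,0,0.002,0,-1],[0,0,0.002,0,-1],[0,0,0.002,0,-1]]
  ]
}}

```text
t: 18.17
ee_pos: [0.4947, -0.1729, 0.125]
tcp_rot: [0.0, 0.775, 0.632, 0.0]
ft_force: [-0.4, -0.7, -1.6]
opening: 0.0237
grasp_force: 59.2
```

Call:
{"api": "move_arm", "payload": {
  "moves": [
    [[0,0,0.0005,0,-1],[0,0,0.001,0,-1],[0,0,0.0015,0,-1],[0,0,0.002,0,-1],[0,0,0.0025,0,-1],[0,0,0.0025,0,-1]]
  ]
}}

```text
t: 18.67
ee_pos: [0.4945, -0.1729, 0.1223]
tcp_rot: [-0.0, 0.775, 0.632, -0.0]
ft_force: [0.4, -0.3, -1.5]
opening: 0.0231
grasp_force: 59.2
```

Call:
{"api": "move_arm", "payload": {
  "moves": [
    [[0,0,0.0003,0,-1],[0,0,0.0006,0,-1],[0,0,0.0009,0,-1],[0,0,0.0009,0,-1]]
  ]
}}

```text
t: 19.0
ee_pos: [0.4946, -0.173, 0.1217]
tcp_rot: [-0.0, 0.775, 0.632, 0.0]
ft_force: [-2.2, 0.6, 4.4]
opening: 0.0233
grasp_force: 59.9
```

The shoulder is seated. I'll release and retreat.

Call:
{"api": "move_arm", "payload": {
  "moves": [
    [[0,0,0,0,-0.4],[0,0,0,0,-0.2],[0,0,0,0,0.2],[0,0,0,0,0.6],[0,0,0,0,1],[0,0,0,0,1],[0,0,0,0,1],[0,0,0,0,1]]
  ]
}}

```text
t: 19.67
ee_pos: [0.4946, -0.173, 0.1215]
tcp_rot: [0.0, 0.775, 0.632, 0.0]
ft_force: [1.0, -0.1, 0.0]
opening: 0.0852
grasp_force: 0.0
```

Call:
{"api": "move_arm", "payload": {
  "moves": [
    [[0,0,-0.01,0,1],[0,0,-0.03,0,1],[0,0,-0.06,0,1],[0,0,-0.09,0,1],[0,0,-0.12,0,1],[0,0,-0.145,0,1],[0,0,-0.145,0,1],[0,0,-0.145,0,1]]
  ]
}}

```text
t: 20.33
ee_pos: [0.4952, -0.1732, 0.2683]
tcp_rot: [0.001, 0.775, 0.632, 0.001]
ft_force: [0.2, 0.4, -0.5]
opening: 0.0856
grasp_force: 0.0
```

```bash
python3 - <<'E'
from h import *
s=arm.get_state();print(s["t"],s["ee_pos"],s["opening"],s["ft_force"])
a=get_image("wrist")[60:360,200:440];b=get_image("scene")[170:320,130:480]
b=cv2.resize(b,None,fx=1.6,fy=1.6);b=cv2.copyMakeBorder(b,0,300-b.shape[0],0,0,cv2.BORDER_CONSTANT) if b.shape[0]<300 else b[:300]
cv2.imwrite("pics/fin.png",np.hstack([a,b]))
E
```

```text
20.3333 [ 0.49517738 -0.17321053  0.26825944] 0.08557318305438791 [ 0.21646238  0.39249745 -0.46983134]
```

View pics/fin.png

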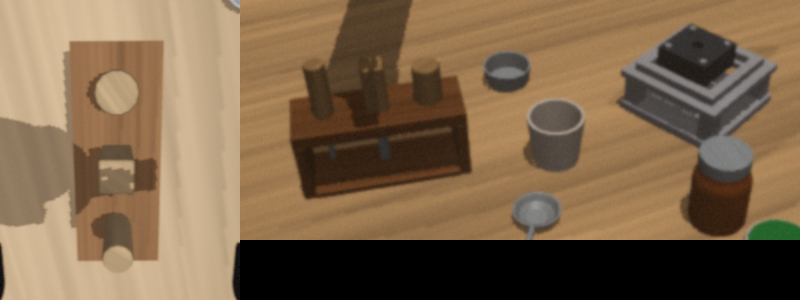

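The drift stands upright and square in the rack's middle hole, with its handle at about (117,177) in the wrist crop. The neighbouring tools and the other things look undisturbed, and the gripper is clear.

```bash
python3 -c "
from bench import arm
print(arm.sign_off())"
```

```text
the job is handed in; nothing more can be done
None
```

Job handed in at about 20 s: the bush was pushed to about 0.032 m (from tool height; out at 0.025), no force reading passed about 9 N, and the drift is back upright in its rack hole with the other things looking undisturbed.

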